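Set the wheel press's stop screw to the setting block

ROBOT

A 6-joint arm with a two-finger parallel gripper is mounted at the origin on the work surface. World frame = base frame: x ahead of the robot, y to its left, z up, the work surface at z = 0. Lengths are in m, angles in degrees, forces in N, time in s.
With the tool pointing down it reaches from about 0.4 to 0.825 m from the base axis. Payload 7 kg.
Tool frame: the origin (TCP) lies between the finger pads; the fingertips stand 25 mm ahead of it and the grasp point (between the pads) lies 6 mm ahead of it; z points along the fingers, y is the line along which they close (so a half turn about z gives the same grasp; the last joint's range is limited). The gripper opens to 88 mm and grips with 3 to 60 N. Pads are 19 mm wide; open, the fingers measure 130 mm over their backs; the gripper's body (78 mm by 193 mm) begins 47 mm behind the grasp point.
Start: joints at [-54.54, 20.546, 0.682, 0, -70.136, -16.507], TCP at [0.219, -0.638, 0.252] pointing down, gripper open.
Joint ranges: [-176.03, 176.03], [-82.01, 121.73], [-58.28, 71.71], [-173.87, 95.51], [-174.79, -0.11], [-173.66, 173.66]. Speed limits (degrees/s): [136.94, 136.94, 172.46, 180, 180, 180].

INTERFACE

Orientations are given as [roll, pitch, yaw] about the fixed x, y, z axes, in that order (R = Rz(yaw) Ry(pitch) Rx(roll)).
In Python, from plant import ctrl gives the robot as it stands.
- The arm moves only by the shell command python3 drive.py 'ROWS'. ROWS is a JSON object whose key "plan" holds a list of rows, 1 to 8 of them, each of 5 numbers: dx, dy, dz in shares of 1 m (1.0 is 1 m), then a turn about the tool's z in normalised numbers (1 is 120 degrees), then the finger opening in m; each row is the pose to reach, as a shift and turn from the pose commanded when the command began, along the tool's axes at that moment; what a row does not reach only later rows make up. A row lasts 1/8 s, in which the tool goes at most 0.0625 m and 10.7 degrees, less where a joint would pass 70% of its speed; a pose out of reach is approached as far as the arm can. The fingers move at their own pace and stop on an object; the grip force is fixed at half the most. Time passes only in rows, so rows that do not move let the fingers close. It prints the time, the measured TCP pose, the force, the opening and the grip force at its end. No shift or turn number may pass 1 either way. Input that does not fit is refused with a message, and nothing moves.
- ctrl.get_obs(): the state, without advancing time (a new reading comes with each control period).
- ctrl.snapshot(name): name is "side" or "top"; returns a dict with "frame" (384x512x3 uint8, red, green, blue), "z_map" (384x512 float32, m along the optical axis (not along the pixel's ray), 0 where there is no reading), "fovy" (degrees; the focal length in pixels is half the picture's height over the tangent of half this angle, whatever the lens; pixels are square), "cx", "cy" (the principal point, pixels), "R" (3x3) and "t" (3): a world point X has camera coordinates R X + t. Camera axes: x right, y down, z forward; pixel columns grow to the right and rows downward; lengths in m; the calibration is good to about 2 mm. A picture is of the moment at which its call begins.
- ctrl.close_job(): hands the job in; it is judged then, once.
The state is a dict: "clock": time; "joint_pos": joint angles; "qvel": joint speeds; "tau": joint torques, N m; "tool_pos": TCP position; "orientation": TCP orientation; "force": force on the tool from outside, world axes, zero at the start; "moment": the same for the moment, N m; "opening": finger opening in m; "gripper_force": force on a finger pad.
Only numpy, scipy, OpenCV 4.12 (cv2) and the standard library are available. Lean on these libraries where they do the work, as an engineer would, in place of code of your own. Each camera call takes 0.05 s, during which the arm holds its last target. There are 200 camera calls.

TASK

With the nut driver from the wooden stand, turn the wheel press's stop screw down until the setting block under its white foot just drags. Try it by sliding the block a centimetre or so by its brass post: it should move with a light drag, a pull of roughly 4 to 7 N, and must never be pinched hard. Leave the block lying under the foot, still just dragging, ready for the lock nut, with the driver standing on the screw or back in its stand, and leave the mug, the black dish and the model locomotive alone.

Things in the scene. Friction and masses are not known exactly. Their poses are not given: they have to be found in the camera images.
- press: Green bench press for model wheels, fixed. Origin on the bench under the stop screw's axis; x away from the operator, y left, z up. Base 22 mm high, x -135 to +75, y -60 to +225 mm. Columns and bridge with black handwheel (top 208 mm) at y = 45 to 205 mm. Green crosshead bar, x +-25, y -30 to +215 mm, top about 93 mm high (varies by 1 mm); the stop screw is at its open right-hand (-y) end.
- screw_top (a point): Middle of the top of the stop screw's steel hex head, roughly 130 mm above the bench. Head 19 mm across flats, 18 mm high, plus a 3 mm tapered crown that ends here. z up the axis, x square to a flat (repeats every 60 degrees). Right-hand thread, 4 mm lead: clockwise from above lowers the foot 0.64 mm per radian. Turns at about 0.05 N m and stays where it is left.
- stop_foot: White nylon foot under the stop screw, 18 mm across, over the setting block; it does not turn. Origin: on the screw's axis inside the crosshead, roughly 2 cm above the foot's underside. The foot starts 0.4 to 2 mm above the block. Once touching, its push on the block grows 9 N per mm of screw travel (5.7 N per radian). 'Just drags' is a push of 1.5 to 7 N; over 8 N is pinched.
- setting_block: Loose blue aluminium block, 0.17 to 0.24 kg, on the press base under the foot. Its head is 30 mm in y, 20 mm thick, x -25 to +45 mm; origin in the head's underside. A tongue 20 mm wide, 8 thick runs to x = -107 mm, with an upright brass post near its end. Free, it slides with 0.8 to 1.7 N; with the foot pushing F newtons it takes about 1.2 F more (0.95 to 1.45 F, as friction varies).
- finger_post (a point): On the axis of the block's brass post, 35 mm above the block's underside, 98 mm from its origin toward -x. The post is plain, upright, 12 mm in diameter, and its top is 45 mm above the underside.
- nut_driver: Loose nut driver, 0.16 kg, 156 mm long, upright, socket down, in the stand. Origin: middle of the socket's mouth; z up the shaft; x square to a socket flat. Hex socket 20.5 mm across flats, 22 deep, 30 outside. Round red handle 30 mm in diameter, 68 to 150 mm above the mouth. Seated on the screw its mouth is 22 mm below the head's top; let go, it stands there, leaning up to 5 degrees.
- driver_mouth (a point): Middle of the socket's mouth (same point as the origin of nut_driver).
- driver_grip (a point): On the driver's axis, in the handle, 115 mm above the mouth: a good height to grip.
- driver_stand: Fixed wooden block 75 x 75 x 32 mm with one round hole, 33 mm wide and 20 mm deep, in which the driver stands. Origin: middle of its underside.
- mug: White mug, 80 mm wide, 95 mm high, loose bystander; origin in the middle of its underside.
- parts_dish: Black dish, 84 mm wide, 22 mm high, loose bystander; origin in the middle of its underside.
- locomotive: Blue and yellow model locomotive, 210 x 58 x 94 mm, long axis x, loose bystander; origin in the middle of its underside.

How it is judged (in metres and radians):
On the way, in this order (a step that is already met when the one before it is completed fails the run):
1. the driver is seated on the stop screw's hex head (z of driver_mouth in the frame of screw_top below -0.015 m and horizontal distance between driver_mouth and screw_top below 0.004 m), for 0.2 s.
2. the block has been slid 5 mm or more from its start while the foot drags on it (push of 1.5 to 7 N) (contact force between stop_foot and setting_block between 1.5 and 7 N and distance of setting_block from where it was at the start of the episode above 0.005 m and linear speed of setting_block above 0.003 m/s), for 0.15 s.
At the end, for the whole second after the job is handed in: The block lies flat and still under the foot, which pushes on it with 1.5 to 7 N (it just drags); the driver is seated on the screw (mouth 15 mm or more below the top of its head) or stands in its stand (contact force between stop_foot and setting_block between 1.5 and 7 N and angle between setting_block's own z axis and vertical below 0.1 rad and linear speed of setting_block below 0.01 m/s and ((z of driver_mouth in the frame of screw_top below -0.015 m and horizontal distance between driver_mouth and screw_top below 0.004 m) or (horizontal distance between driver_mouth and driver_stand below 0.008 m and height (world z) of driver_mouth below 0.02 m and angle between nut_driver's own z axis and vertical below 0.25 rad))); the robot touches nothing.
It fails at once if the foot pinches the block with more than 8 N (contact force between stop_foot and setting_block above 8 N).
It fails at once if the mug is moved by more than 20 mm (distance of mug from where it was at the start of the episode above 0.02 m).
It fails at once if the black dish is moved by more than 20 mm (distance of parts_dish from where it was at the start of the episode above 0.02 m).
It fails at once if the locomotive is moved by more than 20 mm (distance of locomotive from where it was at the start of the episode above 0.02 m).
It also fails if it takes over 72 s, if anything falls off the work surface, if the arm or the gripper's body presses on something with over 40 N, if the wrist force passes 120 N, or if a joint passes its speed limit or range.

## Working session

There is one attempt and no reset: what is moved stays moved. The work goes in short steps, Python scripts to look and compute and a shell command to move; the robot and the scene stay as the last step left them, time stands still between calls to the robot, and variables do not carry over. Pictures are saved under pics/ and viewed, at most 10 in all, crops included, and the job is handed in when it is done.

```bash
ls; mkdir -p pics
python3 - <<'E'
from plant import ctrl
import cv2,numpy as np
o=ctrl.get_obs();print({k:np.round(v,3).tolist() for k,v in o.items()})
for n in("side","top"):
    s=ctrl.snapshot(n);cv2.imwrite(f"pics/{n}0.png",s["frame"][:,:,::-1]);np.savez(f"pics/{n}0.npz",**s)
    print(n,s["fovy"],s["cx"],s["cy"],s["R"].round(3).tolist(),s["t"], (-s["R"].T@s["t"]).round(3))
E
```

```text
drive.py
pics
plant.py
{'clock': 0.0, 'joint_pos': [-54.54, 20.592, 0.634, -0.021, -70.136, -16.507], 'qvel': [0.168, -0.036, 0.106, -0.001, -0.027, 0.023], 'tau': [0.0, -58.273, 29.306, 6.997, 0.007, -0.0], 'tool_pos': [0.219, -0.638, 0.251], 'orientation': [179.904, -0.008, -161.055], 'force': [0.056, -0.867, 0.857], 'moment': [-0.008, -0.009, -0.04], 'gripper_force': 0.0, 'opening': 0.087}
side 57.550929617232406 247.71900601989594 187.8577431397738 [[-0.918, -0.396, -0.023], [-0.21, 0.535, -0.818], [0.336, -0.747, -0.574]] [0.52161128 0.14963995 0.97126079] [0.184 0.852 0.692]
top 57.68641363481203 258.6311689338602 192.19885203256413 [[0.025, -1.0, -0.001], [-0.991, -0.024, -0.13], [0.13, 0.004, -0.992]] [0.07914514 0.55013326 1.04693767] [0.408 0.088 1.11 ]
```

View pics/side0.png

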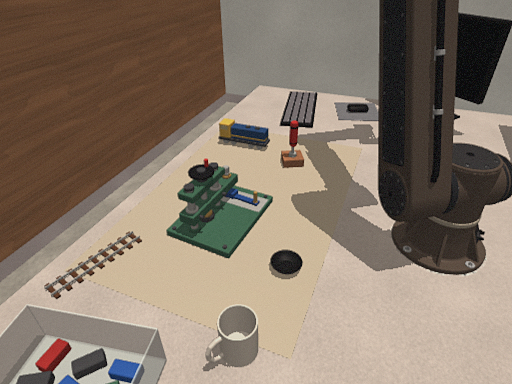

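View pics/top0.png

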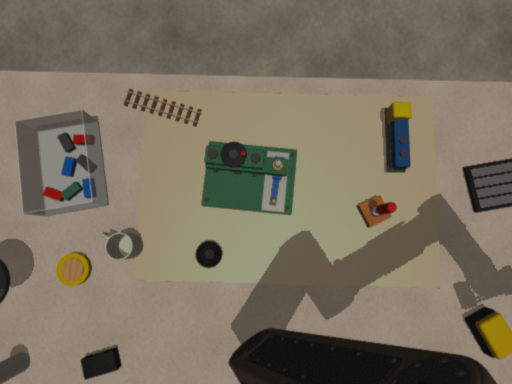

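Side view: red driver handle near (294,134), stand (292,158), screw around (227,172), brass post (255,197). Top view: driver (390,208), stand (375,211), screw (278,163), post (274,203).

```bash
cat > h.py <<'E'
import numpy as np,cv2
def load(n): return dict(np.load(f"pics/{n}.npz"))
def cam(s):
    f=192/np.tan(np.radians(float(s["fovy"]))/2)
    return np.array([[f,0,s["cx"]],[0,f,s["cy"]],[0,0,1]]),s["R"],s["t"]
def ray(s,p):
    K,R,t=cam(s);return -R.T@t,R.T@np.linalg.inv(K)@np.array([p[0],p[1],1.])
def plane(s,p,z):
    c,d=ray(s,p);return c+d*(z-c[2])/d[2]
def tri(a,p,b,q):
    P=[np.array(cam(s)[0])@np.c_[cam(s)[1],cam(s)[2]] for s in(a,b)]
    X=cv2.triangulatePoints(P[0],P[1],np.float64(p).reshape(2,1),np.float64(q).reshape(2,1))[:,0];X=X[:3]/X[3]
    return X,proj(a,X)-p
def proj(s,X):
    K,R,t=cam(s);u=K@(R@X+t);return u[:2]/u[2]
def cloud(s):
    v,u=np.mgrid[:384,:512];K,R,t=cam(s);z=s["z_map"]
    c=np.stack([(u-K[0,2])/K[0,0]*z,(v-K[1,2])/K[0,0]*z,z],-1)
    return (c-t)@R
def crop(n,x,y,w,h,k):
    im=load(n)["frame"][y:y+h,x:x+w,::-1];return cv2.resize(im,None,fx=k,fy=k,interpolation=cv2.INTER_CUBIC)
E
python3 - <<'E'
from h import *
a=load("side0");b=load("top0")
def blob(s,lo,hi,box,name):
    hsv=cv2.cvtColor(s["frame"],cv2.COLOR_RGB2HSV);m=cv2.inRange(hsv,lo,hi)
    x,y,w,h=box;mm=np.zeros_like(m);mm[y:y+h,x:x+w]=m[y:y+h,x:x+w]
    n,l,st,c=cv2.connectedComponentsWithStats(mm)
    i=1+np.argmax(st[1:,4]);X=cloud(s)[l==i];X=X[s["z_map"][l==i]>0]
    print(name,st[i],c[i].round(2),"med",np.median(X,0).round(4),"zmax",np.percentile(X[:,2],[5,95]).round(4));return c[i]
for s,bx in((a,(280,115,25,35)),(b,(375,195,30,30))): blob(s,(0,170,90),(6,255,255),bx,"red")
for s,bx in((a,(240,185,30,25)),(b,(265,190,20,25))): blob(s,(14,90,70),(32,255,255),bx,"brass")
for s,bx in((a,(275,145,35,30)),(b,(355,190,40,40))): blob(s,(5,120,50),(14,255,255),bx,"wood")
A=crop("side0",180,150,100,75,4);B=crop("top0",245,140,60,75,5.33)
H=min(A.shape[0],B.shape[0]);cv2.imwrite("pics/c1.png",np.hstack([A[:300],cv2.resize(B,(300,375))[:300]]))
A=crop("side0",270,110,50,65,6);B=crop("top0",350,185,60,60,6.5);cv2.imwrite("pics/c2.png",np.hstack([A[:390],B[:390]]))
E
```

```text
red [290 129   8  14  63] [293.49 135.37] med [ 0.4953 -0.257   0.1183] zmax [0.0949 0.1421]
red [387 203   9   9  65] [391.15 206.95] med [ 0.499  -0.2674  0.1686] zmax [0.1658 0.1708]
brass [253 191   5  12  39] [254.95 196.62] med [0.5191 0.0539 0.0513] zmax [0.0314 0.0686]
brass [271 199   4   5  16] [272.69 201.19] med [0.5183 0.0487 0.0651] zmax [0.0432 0.0689]
wood [282 150  22  17 266] [292.19 159.26] med [ 0.4896 -0.2442  0.0307] zmax [0.0058 0.0347]
wood [358 196  34  31 475] [372.79 211.18] med [ 0.492  -0.2588  0.0325] zmax [0.0236 0.0372]
```

View pics/c1.png

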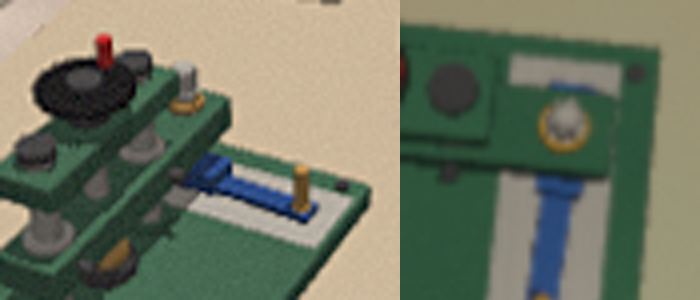

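View pics/c2.png

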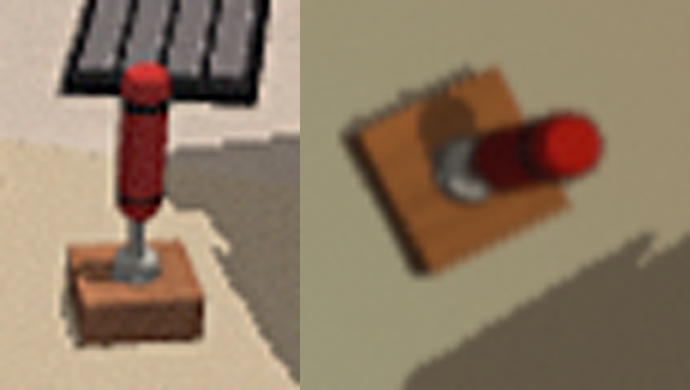

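Crops: screw head in side ≈(226,170), top ≈(277.6,163.6), brass post beneath it at (255,197)/(273,201). The driver stands upright in the stand, with cap at side (294,124) and top (391,207). Next I refine these.

Run:
```python
from h import *
a=load("side0");b=load("top0")
def comp(s,lo,hi,box):
    hsv=cv2.cvtColor(s["frame"],cv2.COLOR_RGB2HSV);m=cv2.inRange(hsv,lo,hi)
    x,y,w,h=box;mm=np.zeros_like(m);mm[y:y+h,x:x+w]=m[y:y+h,x:x+w]
    n,l,st,c=cv2.connectedComponentsWithStats(mm);i=1+np.argmax(st[1:,4]);return st[i],c[i],l==i
# screw head (grey)
for n,s,bx in(("side",a,(219,160,18,20)),("top",b,(270,155,17,17))):
    st,c,m=comp(s,(0,0,95),(180,70,255),bx);X=cloud(s)[m];print(n,"screw",st,c.round(2),np.median(X,0).round(4),np.percentile(X[:,2],[5,50,95]).round(4))
    print(s["frame"][st[1]-1:st[1]+st[3]+1,st[0]-1:st[0]+st[2]+1].mean(2).astype(int))
# red handle incl. dark part
for n,s,bx in(("side",a,(285,112,20,40)),("top",b,(375,195,30,30))):
    st,c,m=comp(s,(0,120,30),(6,255,255),bx);ys,xs=np.nonzero(m);print(n,"handle",st,c.round(2))
    if n=="side": print([(y,xs[ys==y].min(),xs[ys==y].max()) for y in np.unique(ys)])
st,c,m=comp(b,(0,170,130),(6,255,255),(375,195,30,30));print("cap top",st,c.round(2),plane(b,c,.168))
# post top, top view / side axis
for n,s,bx in(("side",a,(240,185,30,25)),("top",b,(262,190,25,25))):
    st,c,m=comp(s,(14,90,50),(34,255,255),bx);print(n,"post",st,c.round(2))
# wood, tray outline
hsv=cv2.cvtColor(b["frame"],cv2.COLOR_RGB2HSV)
st,c,m=comp(b,(40,80,30),(90,255,255),(190,130,120,100))
cl=cloud(b)
for lo,hi,nm in((.084,.1,"bar"),(.015,.028,"base")):
    k=m&(cl[...,2]>lo)&(cl[...,2]<hi);r=cv2.minAreaRect(np.float32(cl[k][:,:2]*1000));print(nm,k.sum(),np.median(cl[k][:,2]),r)
st,c,m=comp(b,(5,120,50),(14,255,255),(355,190,40,40));r=cv2.minAreaRect(np.float32([plane(b,(x,y),.032)[:2]*1000 for y,x in zip(*np.nonzero(m&(abs(cl[...,2]-.032)<.006)))]));print("stand",r)
```

```text
side screw [219 160  18  15 205] [228.63 165.65] [ 0.7019 -0.1542  0.0026] [-0.0005  0.0026  0.133 ]
[[181 178 182 182 176 182 179 181 181 182 180 180 183 180 176 178 181 181
  181 183]
 [178 180 181 177 183 180 177 180 184 179 180 180 180 182 181 182 181 181
  182 180]
 [182 183 179 180 175 183 180 182 182 183 179 184 179 183 184 179 181 182
  179 181]
 [184 184 179 180 179 185 181 181 180 179 181 180 185 179 180 184 180 178
  181 182]
 [181 185 181 181 179 182 179 180 182 180 183 181 179 181 180 183 177 185
  177 182]
 [176 189 178 180 182 184 184 180 181 182 182 181 180 178 179 184 182 181
  181 179]
 [161 189 191 189 188 173 177 179 176 179 180 185 181 180 183 178 177 181
  180 178]
 [101 136 141 166 156 160 176 175 174 169 158 181 187 178 183 181 181 182
  180 179]
 [ 69  87  86 116 102 115 143 163 166 159 103 153 179 183 180 179 180 184
  183 181]
 [ 90  89  87  87  85  77  90 143 127 115  71 147 181 184 181 180 181 182
  181 180]
 [ 86  92  93  89  83  57  55 108  96  89  71 151 182 184 181 177 182 179
  180 179]
 [ 90  94  93  75  53  47  48  84  91  88  71 150 183 183 184 18
[... 1853 characters left out ...]
nt64(295)), (np.int64(145), np.int64(291), np.int64(295)), (np.int64(146), np.int64(293), np.int64(293))]
top handle [377 202  19  12 155] [386.25 207.95]
cap top [388 203   8   8  53] [391.64 206.68] [ 0.50003151 -0.26899224  0.168     ]
side post [253 191   5  12  39] [254.95 196.62]
top post [271 199   4   5  16] [272.69 201.19]
bar 487 0.09300636695277227 ((615.8482666015625, 129.56472778320312), (55.274635314941406, 241.53897094726562), 4.194300651550293)
base 2655 0.02204493738862154 ((597.7838745117188, 123.40001678466797), (279.48199462890625, 205.17330932617188), 85.53205871582031)
stand ((499.1658935546875, -266.5417175292969), (73.41127014160156, 77.88037109375), 27.4206485748291)
```

Run:
```python
from h import *
for n in("side0","top0"):
    s=load(n);c=cloud(s)
    def q(nm,x,y,r,z0,z1):
        m=(np.hypot(c[...,0]-x,c[...,1]-y)<r)&(c[...,2]>z0)&(c[...,2]<z1)&(s["z_map"]>0)
        v,u=np.nonzero(m);X=c[m]
        print(n,nm,m.sum(),"px",u.mean().round(2),v.mean().round(2),"u",u.min(),u.max(),"v",v.min(),v.max(),"xyz mid",((X.min(0)+X.max(0))/2).round(4),X.mean(0).round(4))
        return u,v
    u,v=q("screw",.621,.039,.025,.112,.136)
    if n[0]=="s":print([(y,u[v==y].min(),u[v==y].max()) for y in np.unique(v)])
    q("screw crown",.621,.039,.025,.126,.136)
    u,v=q("post",.5235,.0465,.02,.04,.075)
    q("post top",.5235,.0465,.02,.063,.075)
    u,v=q("handle",.497,-.267,.03,.085,.185)
    if n[0]=="s":print([(y,u[v==y].min(),u[v==y].max()) for y in np.unique(v)])
    q("handle top",.497,-.267,.03,.16,.185)
    q("socket",.497,-.267,.03,.038,.06)
    print("proj screw",proj(s,np.array([.621,.039,.13])),"post",proj(s,np.array([.5235,.0465,.067])),"hand",proj(s,np.array([.499,-.267,.127])))
```

```text
side0 screw 35 px 226.14 168.31 u 223 228 v 165 172 xyz mid [0.6208 0.0404 0.1236] [0.6189 0.0427 0.1255]
[(np.int64(165), np.int64(224), np.int64(227)), (np.int64(166), np.int64(223), np.int64(228)), (np.int64(167), np.int64(224), np.int64(228)), (np.int64(168), np.int64(225), np.int64(228)), (np.int64(169), np.int64(225), np.int64(228)), (np.int64(170), np.int64(225), np.int64(228)), (np.int64(171), np.int64(225), np.int64(228)), (np.int64(172), np.int64(225), np.int64(228))]
side0 screw crown 20 px 225.8 166.6 u 223 228 v 165 169 xyz mid [0.6211 0.0404 0.1305] [0.6203 0.0415 0.1307]
side0 post 34 px 254.59 195.0 u 253 256 v 191 199 xyz mid [0.5221 0.0511 0.0562] [0.5211 0.0524 0.0566]
side0 post top 11 px 254.64 192.09 u 253 256 v 191 193 xyz mid [0.522  0.0496 0.0667] [0.5214 0.051  0.0666]
side0 handle 190 px 293.08 131.91 u 289 297 v 120 144 xyz mid [ 0.5003 -0.2657  0.1287] [ 0.4988 -0.2589  0.1312]
[(np.int64(120), np.int64(292), np.int64(295)), (np.int64(121), np.int64(291), np.int64(296)), (np.int64(122), np.int64(290), np.int64(297)), (np.int64(123), np.int64(290), np.int6
[... 1500 characters left out ...]
[0.6216 0.0388 0.1306] [0.6213 0.0391 0.1303]
top0 post 16 px 272.69 200.94 u 271 274 v 199 203 xyz mid [0.5192 0.05   0.0578] [0.5189 0.0494 0.0631]
top0 post top 13 px 272.85 200.54 u 271 274 v 199 202 xyz mid [0.52  0.05  0.066] [0.5198 0.0491 0.0661]
top0 handle 191 px 386.01 208.32 u 376 396 v 202 214 xyz mid [ 0.4986 -0.2671  0.1299] [ 0.4972 -0.2615  0.1454]
top0 handle top 95 px 390.39 207.26 u 385 396 v 202 212 xyz mid [ 0.4996 -0.2674  0.1662] [ 0.4985 -0.266   0.1669]
top0 socket 39 px 374.05 211.05 u 371 377 v 207 215 xyz mid [ 0.4977 -0.2625  0.0436] [ 0.4974 -0.2618  0.0441]
proj screw [277.92591056 163.1406246 ] post [273.74489036 199.31169564] hand [385.47041538 208.31062628]
```

```bash
cat > go.py <<'E'
import sys,numpy as np
from scipy.spatial.transform import Rotation as Ro
from plant import ctrl
o=ctrl.get_obs();p=np.array(o["tool_pos"]);R=Ro.from_euler("xyz",o["orientation"],degrees=True).as_matrix()
print("pos",p.round(4),"rpy",np.round(o["orientation"],2),"J6",round(o["joint_pos"][5],1),"F",np.round(o["force"],2),"M",np.round(o["moment"],3))
for a in sys.argv[1:]:
    t=np.array(eval(a));print(a,"->",(R.T@(t-p)).round(4))
E
python3 go.py .4993,-.266,.25 .4993,-.266,.133
```

```text
pos [ 0.2191 -0.638   0.2507] rpy [ 1.7991e+02 -1.0000e-02 -1.6105e+02] J6 -16.5 F [0.17 0.35 0.64] M [ 0.018  0.055 -0.009]
.4993,-.266,.25 -> [-0.3858  0.2609  0.0011]
.4993,-.266,.133 -> [-0.3859  0.2607  0.1181]
```

```bash
python3 drive.py '{"plan": [[-0.05,0.034,0,0,0.085],[-0.1,0.068,0,0,0.085],[-0.15,0.101,0,0,0.085],[-0.2,0.135,0,0,0.085],[-0.25,0.169,0,0,0.085],[-0.3,0.203,0,0,0.085],[-0.35,0.237,0,0,0.085],[-0.386,0.261,0,0,0.085]]}'; python3 go.py .4993,-.266,.133
```

```text
clock: 1.1
tool_pos: [0.5005, -0.264, 0.2514]
orientation: [180.0, -0.0, -161.0]
force: [-0.5, -1.0, 0.4]
opening: 0.0848
gripper_force: 0.0
pos [ 0.5005 -0.264   0.2514] rpy [ 179.99   -0.   -160.97] J6 -63.0 F [-0.49 -0.99  0.41] M [-0.077 -0.097  0.008]
.4993,-.266,.133 -> [ 0.0018 -0.0016  0.1184]
```

The manual's scale: turns go in shares of 120 degrees. Converting my numbers, -70 degrees / 120 = -0.5833.

```bash
python3 drive.py '{"plan": [[0.001,-0.001,0.005,-0.0833,0.085],[0.002,-0.002,0.015,-0.1667,0.085],[0.002,-0.002,0.03,-0.25,0.085],[0.002,-0.002,0.05,-0.3333,0.085],[0.002,-0.002,0.07,-0.4167,0.085],[0.002,-0.002,0.09,-0.5,0.085],[0.002,-0.002,0.11,-0.5833,0.085],[0.002,-0.002,0.118,-0.5833,0.085]]}'; python3 drive.py '{"plan": [[0,0,0,0,0.085],[0,0,0,0,0],[0,0,0,0,0],[0,0,0,0,0],[0,0,0,0,0],[0,0,0,0,0]]}'; python3 go.py .4993,-.266,.133
```

```text
clock: 2.1
tool_pos: [0.4975, -0.2685, 0.1322]
orientation: [179.9, 0.0, -91.1]
force: [0.0, 0.1, 0.1]
opening: 0.0849
gripper_force: 0.0
clock: 2.85
tool_pos: [0.4983, -0.2687, 0.1336]
orientation: [-180.0, -0.0, -91.1]
force: [-0.4, -0.2, 0.1]
opening: 0.0405
gripper_force: 0.0
pos [ 0.4983 -0.2687  0.1336] rpy [-180.     -0.    -91.05] J6 7.5 F [-0.39 -0.21  0.13] M [ 0.077  0.082 -0.002]
.4993,-.266,.133 -> [-0.0027 -0.001   0.0006]
```

```bash
python3 drive.py '{"plan": [[-0.002,0,0,0,0],[-0.002,0,0,0,0],[-0.002,0,0,0,0],[-0.002,0,0,0,0]]}'; python3 go.py .4993,-.266,.133
```

```text
clock: 3.35
tool_pos: [0.4986, -0.2667, 0.1336]
orientation: [-180.0, -0.0, -91.0]
force: [1.6, -0.7, -1.2]
opening: 0.0298
gripper_force: 29.9
pos [ 0.4986 -0.2667  0.1336] rpy [-179.97   -0.    -91.04] J6 7.3 F [ 1.65 -0.74 -1.2 ] M [-0.048 -0.735 -0.045]
.4993,-.266,.133 -> [-0.0007 -0.0007  0.0006]
```

```bash
python3 drive.py '{"plan": [[0,0,-0.02,0,0],[0,0,-0.05,0,0],[0,0,-0.09,0,0],[0,0,-0.13,0,0],[0,0,-0.15,0,0],[0,0,-0.15,0,0]]}'; python3 go.py .621,.039,.283
```

```text
clock: 4.1
tool_pos: [0.4985, -0.2668, 0.2848]
orientation: [-179.9, -0.0, -91.1]
force: [0.8, -0.5, -1.6]
opening: 0.0293
gripper_force: 29.9
pos [ 0.4985 -0.2668  0.2848] rpy [-1.7988e+02 -2.0000e-02 -9.1050e+01] J6 7.3 F [ 0.83 -0.47 -1.64] M [ 0.061  0.09  -0.025]
.621,.039,.283 -> [-0.308  -0.1169  0.0019]
```

```bash
python3 drive.py '{"plan": [[-0.04,-0.015,0,0,0],[-0.09,-0.034,0,0,0],[-0.14,-0.053,0,0,0],[-0.19,-0.072,0,0,0],[-0.24,-0.091,0,0,0],[-0.28,-0.106,0,0,0],[-0.308,-0.117,0,0,0],[-0.308,-0.117,0,0,0]]}'; python3 drive.py '{"plan": [[0,0,0,0,0],[0,0,0,0,0]]}'; python3 go.py .621,.039,.283;  python3 - <<'E'
from h import *
from plant import ctrl
out=[]
for n in("side","top"):
    s=ctrl.snapshot(n);np.savez(f"pics/{n}1.npz",**s)
    x,y=(195,130) if n=="side" else (245,130)
    out.append(crop(n+"1",x,y,60,60,6.5))
cv2.imwrite("pics/c3.png",np.hstack(out))
E
```

```text
clock: 5.1
tool_pos: [0.6206, 0.0409, 0.2808]
orientation: [179.8, -0.0, -90.9]
force: [-0.9, -0.7, -2.0]
opening: 0.0298
gripper_force: 29.9
clock: 5.35
tool_pos: [0.6204, 0.0382, 0.2831]
orientation: [180.0, -0.0, -91.1]
force: [0.5, -0.2, -1.2]
opening: 0.0295
gripper_force: 29.9
pos [0.6204 0.0382 0.2831] rpy [ 1.7995e+02 -1.0000e-02 -9.1100e+01] J6 -22.6 F [ 0.51 -0.17 -1.17] M [ 0.011  0.079 -0.031]
.621,.039,.283 -> [-0.0008 -0.0006  0.0001]
```

View pics/c3.png

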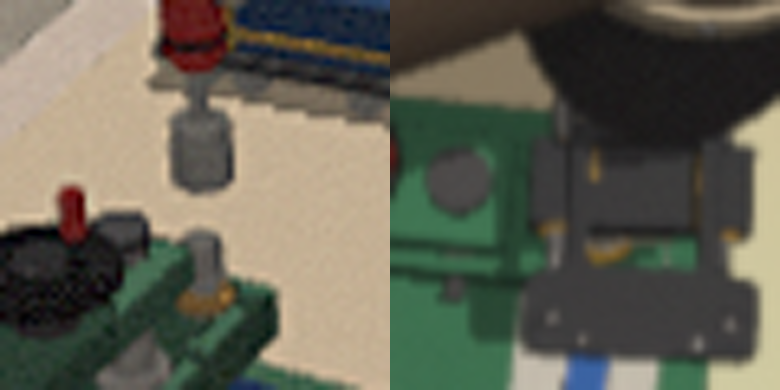

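Side crop: socket centre about (226.0,153), hanging squarely above the hex head at (226.5,168). In the top crop the gripper hides the screw. Next I fit the socket's axis from the depth.

Run:
```python
from h import *
from scipy.optimize import least_squares
s=load("side1");c=cloud(s)
for nm,z0,z1,r,x,y in(("socket",.165,.182,.015,.621,.039),("handle",.23,.25,.015,.621,.039)):
    m=(np.hypot(c[...,0]-x,c[...,1]-y)<.03)&(c[...,2]>z0)&(c[...,2]<z1);X=c[m];v,u=np.nonzero(m)
    f=least_squares(lambda q:np.hypot(X[:,0]-q[0],X[:,1]-q[1])-r,[x,y-.005],loss="soft_l1",f_scale=.001)
    print(nm,m.sum(),f.x.round(4),np.sqrt(np.mean(f.fun**2)).round(4),"u",u.min(),u.max(),u.mean(),"v",v.min(),v.max())
    print("expect axis px",proj(s,np.array([x,y,(z0+z1)/2])))
z=s["frame"]
for v in range(147,158): print(v,z[v,216:236].mean(1).astype(int))
# driver in side0 with the same fit, for stand
s=load("side0");c=cloud(s);m=(np.hypot(c[...,0]-.499,c[...,1]+.266)<.03)&(c[...,2]>.1)&(c[...,2]<.155);X=c[m]
print(least_squares(lambda q:np.hypot(X[:,0]-q[0],X[:,1]-q[1])-.015,[.499,-.27],loss="soft_l1",f_scale=.001).x)
```

```text
socket 49 [0.6219 0.0358] 0.0014 u 221 230 225.6326530612245 v 151 158
expect axis px [225.11686933 153.99867111]
handle 65 [0.621  0.0367] 0.0011 u 219 229 224.2 v 131 139
expect axis px [223.73335995 133.94224635]
147 [174 173 173 175 180 151 117  98  77  77  75  77  92 111 173 180 175 177
 181 178]
148 [171 170 174 177 161 113  90  92  82  84  87  86  92  87 131 173 174 174
 174 171]
149 [171 173 173 173 171 107  91 101  96  99  95 104  92  83 103 166 176 176
 173 175]
150 [173 168 177 177 186 106  76  90  99  95  96  88  82  67 107 177 179 171
 173 172]
151 [172 173 172 175 172  92  75  83  85  88  91  83  77  66  99 170 175 173
 173 172]
152 [172 168 175 177 159  99  73  82  82  81  82  82  79  77  78 170 178 174
 171 173]
153 [172 175 172 177 163  94  71  79  87  85  86  85  85  77  65 170 178 170
 173 173]
154 [173 173 171 173 179  98  70  79  80  81  82  81  86  74  53 170 179 176
 174 171]
155 [173 173 173 178 188 102  70  75  78  82  85  77  84  79  54 170 177 174
 173 171]
156 [172 172 173 178 183 102  67  76  78  87  84  85  83  77  49 170 178 175
 173 169]
157 [174 174 173 177 185 113  73  72  81  80  82  78  84  70  66 166 176 171
 173 171]
[ 0.50187411 -0.26940878]
```

```bash
python3 drive.py '{"plan": [[-0.0006,-0.0018,0.01,0,0],[-0.0006,-0.0018,0.02,0,0],[-0.0006,-0.0018,0.027,0,0],[-0.0006,-0.0018,0.03,0,0],[-0.0006,-0.0018,0.032,0,0],[-0.0006,-0.0018,0.033,0,0],[-0.0006,-0.0018,0.034,0,0]]}'; python3 go.py
```

```text
clock: 6.32
tool_pos: [0.6229, 0.0397, 0.2499]
orientation: [-180.0, 0.0, -91.0]
force: [0.1, -0.2, 1.7]
opening: 0.0299
gripper_force: 29.9
pos [0.6229 0.0397 0.2499] rpy [-1.7996e+02  1.0000e-02 -9.1040e+01] J6 -22.6 F [ 0.11 -0.2   1.75] M [ 0.068  0.323 -0.019]
```

```bash
python3 drive.py '{"plan": [[0,0,0.001,0,0],[0,0,0.002,0,0],[0,0,0.002,0,0]]}'; python3 go.py;  python3 - <<'E'
from h import *
from plant import ctrl
s=ctrl.snapshot("side");np.savez("pics/side2.npz",**s)
cv2.imwrite("pics/c4.png",crop("side2",200,130,50,55,8))
E
```

```text
clock: 6.7
tool_pos: [0.6229, 0.04, 0.2479]
orientation: [-179.9, 0.0, -91.0]
force: [0.3, 1.4, -1.2]
opening: 0.0295
gripper_force: 29.9
pos [0.6229 0.04   0.2479] rpy [-1.7995e+02  5.0000e-02 -9.1050e+01] J6 -22.6 F [ 0.27  1.43 -1.16] M [0.542 0.03  0.019]
```

View pics/c4.png

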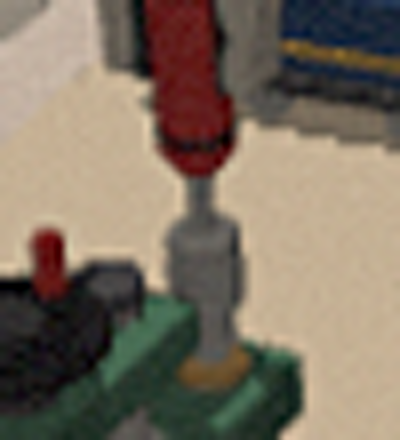

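Side crop: the socket (u≈225.6, bottom around row 171) sits on the crown of the head (u≈226.5). It isn't down yet.

```bash
python3 drive.py '{"plan": [[-0.0005,0,0.001,0,0],[-0.001,0,0.002,0,0],[-0.001,0,0.003,0,0],[-0.001,0,0.003,0,0]]}'; python3 go.py
```

```text
clock: 7.25
tool_pos: [0.6227, 0.0406, 0.2443]
orientation: [180.0, -0.0, -91.0]
force: [0.8, -0.5, -1.7]
opening: 0.0293
gripper_force: 29.9
pos [0.6227 0.0406 0.2443] rpy [ 1.7998e+02 -1.0000e-02 -9.1050e+01] J6 -22.7 F [ 0.79 -0.55 -1.7 ] M [ 0.175 -0.095 -0.001]
```

```bash
python3 drive.py '{"plan": [[0,0,0.002,0,0],[0,0,0.004,0,0],[0,0,0.007,0,0],[0,0,0.01,0,0],[0,0,0.012,0,0],[0,0,0.012,0,0]]}'; python3 go.py
```

```text
clock: 8.0
tool_pos: [0.6227, 0.0406, 0.2323]
orientation: [180.0, -0.0, -91.0]
force: [0.2, 0.3, -1.4]
opening: 0.0295
gripper_force: 29.9
pos [0.6227 0.0406 0.2323] rpy [179.99  -0.   -91.05] J6 -22.7 F [ 0.24  0.33 -1.42] M [ 0.136 -0.047  0.001]
```

Scaled: 10 degrees / 120 = 0.0833.

```bash
python3 drive.py '{"plan": [[0,0,0.001,0.0417,0],[0,0,0.0015,0.0833,0],[0,0,0.0015,0.0833,0]]}'; python3 go.py;python3 drive.py '{"plan": [[0,0,0,0.0833,0],[0,0,0,0.1667,0],[0,0,0,0.25,0],[0,0,0,0.3333,0],[0,0,0,0.4167,0],[0,0,0,0.5,0],[0,0,0,0.5833,0],[0,0,0,0.6667,0]]}'; python3 go.py;python3 drive.py '{"plan": [[0,0,0,0,0]]}';python3 go.py
```

```text
clock: 8.38
tool_pos: [0.623, 0.0407, 0.2315]
orientation: [-180.0, 0.0, -101.0]
force: [0.6, 0.6, 0.5]
opening: 0.0297
gripper_force: 29.9
pos [0.623  0.0407 0.2315] rpy [-1.7995e+02  2.0000e-02 -1.0101e+02] J6 -32.6 F [0.57 0.6  0.52] M [ 0.226 -0.055 -0.029]
clock: 9.38
tool_pos: [0.6233, 0.0408, 0.2308]
orientation: [180.0, 0.1, 178.8]
force: [2.1, 0.5, -4.0]
opening: 0.0295
gripper_force: 29.9
pos [0.6233 0.0408 0.2308] rpy [1.7999e+02 5.0000e-02 1.7876e+02] J6 -112.9 F [ 2.07  0.52 -3.98] M [-0.027 -1.418  0.058]
clock: 9.5
tool_pos: [0.6232, 0.0407, 0.2309]
orientation: [180.0, 0.0, 179.1]
force: [3.4, -0.5, -2.8]
opening: 0.0294
gripper_force: 29.9
pos [0.6232 0.0407 0.2309] rpy [1.7999e+02 4.0000e-02 1.7912e+02] J6 -112.5 F [ 3.39 -0.49 -2.82] M [-0.04  -1.444 -0.002]
```

```bash
python3 drive.py '{"plan": [[0,0,0,0,0.08],[0,0,0,0,0.08],[0,0,0,0,0.08],[0,0,0,0,0.08]]}'; python3 go.py .523,.051,.231 .523,.051,.063
```

```text
clock: 10.0
tool_pos: [0.6227, 0.0406, 0.2312]
orientation: [180.0, 0.0, 179.0]
force: [0.5, -0.1, -0.3]
opening: 0.0635
gripper_force: 0.0
pos [0.6227 0.0406 0.2312] rpy [180.     0.   178.99] J6 -112.6 F [ 0.47 -0.11 -0.35] M [-0.013 -0.044 -0.036]
.523,.051,.231 -> [0.0998 0.0086 0.0002]
.523,.051,.063 -> [0.0998 0.0086 0.1682]
```

Scaled: 4 degrees / 120 = 0.0333.

```bash
python3 drive.py '{"plan": [[0.03,0,0,0,0.085],[0.07,0.004,0,0.0167,0.085],[0.0998,0.0086,0,0.0333,0.085],[0.0998,0.0086,0.05,0.0333,0.085],[0.0998,0.0086,0.1,0.0333,0.06],[0.0998,0.0086,0.145,0.0333,0.06],[0.0998,0.0086,0.168,0.0333,0.04],[0.0998,0.0086,0.168,0.0333,0.04]]}'; python3 go.py .523,.051,.063;  python3 - <<'E'
from h import *
from plant import ctrl
s=ctrl.snapshot("side");np.savez("pics/side3.npz",**s)
cv2.imwrite("pics/c5.png",crop("side3",190,130,90,80,7))
E
```

```text
clock: 11.0
tool_pos: [0.522, 0.0506, 0.0616]
orientation: [-179.9, -0.2, 175.0]
force: [0.5, -0.1, 0.9]
opening: 0.0505
gripper_force: 0.0
pos [0.522  0.0506 0.0616] rpy [-179.88   -0.19  174.97] J6 -122.0 F [ 0.53 -0.1   0.87] M [ 0.011 -0.006  0.059]
.523,.051,.063 -> [-0.0009  0.0005 -0.0014]
```

View pics/c5.png

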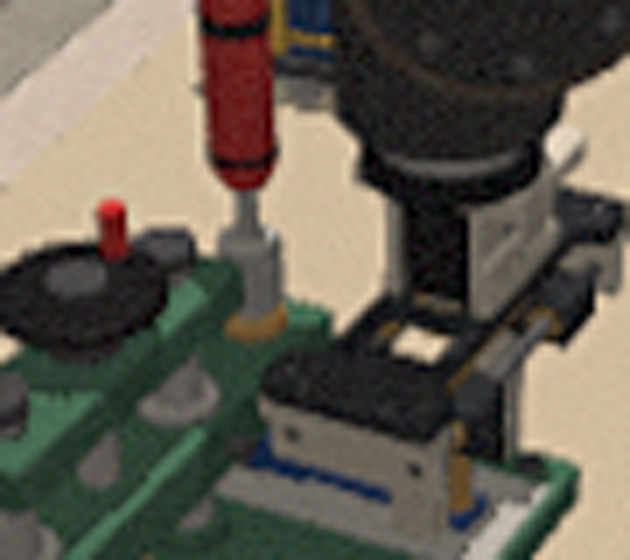

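Side crop: the driver stands seated on the screw at about (227,167), and the post at (256,198) is between the open fingers, slightly toward -x of them.

```bash
python3 drive.py '{"plan": [[0.002,0,-0.001,0,0.02],[0.002,0,-0.001,0,0.0],[0.002,0,-0.001,0,0.0],[0.002,0,-0.001,0,0.0],[0.002,0,-0.001,0,0.0],[0.002,0,-0.001,0,0.0]]}'; python3 go.py; for i in 1 2 3; do python3 drive.py '{"plan": [[0.002,0,0,0,0],[0.004,0,0,0,0]]}' |grep -E "tool_pos|force|open"; done; python3 go.py
```

```text
clock: 11.8
tool_pos: [0.5214, 0.0514, 0.0647]
orientation: [180.0, 0.0, 175.0]
force: [-1.7, -0.0, 6.8]
opening: 0.0114
gripper_force: 30.0
pos [0.5214 0.0514 0.0647] rpy [1.7998e+02 4.0000e-02 1.7497e+02] J6 -122.2 F [-1.67 -0.04  6.83] M [ 0.194  0.692 -0.021]
tool_pos: [0.5183, 0.052, 0.0647]
force: [2.5, -0.0, 3.8]
opening: 0.0117
gripper_force: 30.0
tool_pos: [0.5142, 0.0524, 0.0647]
force: [3.7, -0.4, 5.7]
opening: 0.0114
gripper_force: 30.0
tool_pos: [0.5102, 0.0527, 0.0647]
force: [3.5, -1.1, 4.3]
opening: 0.0114
gripper_force: 30.0
pos [0.5102 0.0527 0.0647] rpy [1.7995e+02 1.2000e-01 1.7499e+02] J6 -122.9 F [ 3.54 -1.13  4.27] M [-0.182 -1.271 -0.025]
```

```bash
python3 drive.py '{"plan": [[0,0,-0.0007,0,0],[0,0,-0.0007,0,0]]}' ; for i in 1 2; do python3 drive.py '{"plan": [[-0.002,0,0,0,0],[-0.004,0,0,0,0]]}' |grep -E "tool_pos|force"; done; python3 go.py;for i in 1 2; do python3 drive.py '{"plan": [[0.002,0,0,0,0],[0.004,0,0,0,0]]}' |grep -E "tool_pos|force"; done
```

```text
clock: 12.8
tool_pos: [0.5088, 0.0523, 0.0647]
orientation: [-180.0, -0.0, 174.9]
force: [-0.1, 0.9, 4.9]
opening: 0.011
gripper_force: 30.0
tool_pos: [0.5112, 0.0514, 0.0646]
force: [-6.8, 1.0, 13.0]
gripper_force: 30.0
tool_pos: [0.515, 0.0509, 0.0647]
force: [-7.9, 1.7, 13.2]
gripper_force: 30.0
pos [0.515  0.0509 0.0647] rpy [-179.91   -0.21  174.92] J6 -122.4 F [-7.91  1.68 13.24] M [ 0.379  2.615 -0.027]
tool_pos: [0.5132, 0.0519, 0.0647]
force: [2.2, -0.0, 2.1]
gripper_force: 30.0
tool_pos: [0.5091, 0.0524, 0.0647]
force: [2.3, 0.6, 2.0]
gripper_force: 30.0
```

```bash
python3 drive.py '{"plan": [[0,0,0,0,0.06],[0,0,0,0,0.06],[0,0,0,0,0.06]]}' ; python3 go.py .6227,.0406,.231
```

```text
clock: 14.18
tool_pos: [0.5087, 0.0522, 0.0644]
orientation: [-180.0, -0.1, 174.9]
force: [-0.2, -0.4, -0.3]
opening: 0.0359
gripper_force: 0.0
pos [0.5087 0.0522 0.0644] rpy [-1.7998e+02 -5.0000e-02  1.7494e+02] J6 -122.9 F [-0.23 -0.4  -0.28] M [-0.011 -0.028 -0.026]
.6227,.0406,.231 -> [-0.1144 -0.0015 -0.1667]
```

The manual's scale: turns go in shares of 120 degrees. Converting my numbers, -38 degrees / 120 = -0.3167.

```bash
python3 drive.py '{"plan": [[0,0,-0.05,0,0.08],[0,0,-0.11,-0.05,0.08],[0,0,-0.1667,-0.1333,0.08],[-0.03,0,-0.1667,-0.2167,0.08],[-0.07,-0.001,-0.1667,-0.3,0.08],[-0.1,-0.0015,-0.1667,-0.3167,0.08],[-0.1144,-0.0015,-0.1667,-0.3167,0.08],[-0.1144,-0.0015,-0.1667,-0.3167,0.03]]}' ; python3 go.py .6227,.0406,.231;  python3 drive.py '{"plan": [[0,0,0,0,0],[0,0,0,0,0],[0,0,0,0,0],[0,0,0,0,0],[0,0,0,0,0],[0,0,0,0,0]]}'; python3 go.py
```

```text
clock: 15.18
tool_pos: [0.623, 0.0406, 0.2305]
orientation: [180.0, -0.1, -147.1]
force: [-0.1, 0.2, 0.4]
opening: 0.0747
gripper_force: 0.0
pos [0.623  0.0406 0.2305] rpy [ 1.7997e+02 -9.0000e-02 -1.4713e+02] J6 -78.7 F [-0.05  0.15  0.38] M [0.062 0.095 0.009]
.6227,.0406,.231 -> [ 0.0003  0.0002 -0.0005]
clock: 15.92
tool_pos: [0.6231, 0.0407, 0.2316]
orientation: [-180.0, 0.0, -147.0]
force: [-0.2, -0.7, 0.5]
opening: 0.0295
gripper_force: 30.0
pos [0.6231 0.0407 0.2316] rpy [-1.7999e+02  1.0000e-02 -1.4705e+02] J6 -78.7 F [-0.21 -0.69  0.51] M [-0.182 -0.032  0.002]
```

Scaled: 58 degrees / 120 = 0.4833.

```bash
python3 drive.py '{"plan": [[0,0,0,0.0833,0],[0,0,0,0.1667,0],[0,0,0,0.25,0],[0,0,0,0.3333,0],[0,0,0,0.4167,0],[0,0,0,0.4833,0],[0,0,0,0.4833,0]]}'; python3 go.py;python3 drive.py '{"plan": [[0,0,0,0,0.085],[0,0,0,0,0.085],[0,0,0,0,0.085],[0,0,0,0,0.085]]}'; python3 go.py .510,.0523,.231 .510,.0523,.0645
```

```text
clock: 16.8
tool_pos: [0.6231, 0.0408, 0.2311]
orientation: [180.0, -0.0, 155.0]
force: [1.7, -0.4, -1.8]
opening: 0.0291
gripper_force: 30.0
pos [0.6231 0.0408 0.2311] rpy [ 1.80e+02 -1.00e-02  1.55e+02] J6 -136.6 F [ 1.73 -0.44 -1.77] M [-0.179 -0.726 -0.001]
clock: 17.3
tool_pos: [0.623, 0.0408, 0.2315]
orientation: [180.0, 0.0, 155.0]
force: [-1.2, 0.2, -0.1]
opening: 0.064
gripper_force: 0.0
pos [0.623  0.0408 0.2315] rpy [180.     0.   154.98] J6 -136.7 F [-1.21  0.25 -0.09] M [-0.029 -0.028 -0.019]
.510,.0523,.231 -> [ 0.1072 -0.0373  0.0005]
.510,.0523,.0645 -> [ 0.1072 -0.0373  0.167 ]
```

Scaled: -20 degrees / 120 = -0.1667.

```bash
python3 drive.py '{"plan": [[0.04,-0.014,0,-0.0333,0.085],[0.08,-0.028,0,-0.0833,0.085],[0.1072,-0.0373,0,-0.1667,0.085],[0.1072,-0.0373,0.05,-0.1667,0.07],[0.1072,-0.0373,0.1,-0.1667,0.05],[0.1072,-0.0373,0.145,-0.1667,0.04],[0.1072,-0.0373,0.165,-0.1667,0.04],[0.1072,-0.0373,0.165,-0.1667,0.02]]}'; python3 drive.py '{"plan": [[0,0,0,0,0.02],[0,0,0,0,0],[0,0,0,0,0],[0,0,0,0,0],[0,0,0,0,0]]}'; python3 go.py; for i in 1 2 3; do python3 drive.py '{"plan": [[0.002,0,0,0,0],[0.004,0,0,0,0]]}' |grep -E "tool_pos|force"; done; python3 go.py
```

```text
clock: 18.3
tool_pos: [0.5092, 0.0519, 0.0652]
orientation: [-179.9, -0.2, 175.0]
force: [-0.0, 0.9, 0.2]
opening: 0.0402
gripper_force: 0.0
clock: 18.92
tool_pos: [0.5106, 0.0526, 0.0674]
orientation: [180.0, 0.1, 175.0]
force: [-1.5, 0.5, 7.1]
opening: 0.0113
gripper_force: 30.0
pos [0.5106 0.0526 0.0674] rpy [1.7996e+02 8.0000e-02 1.7497e+02] J6 -122.9 F [-1.51  0.51  7.06] M [0.25  0.631 0.019]
tool_pos: [0.5076, 0.0532, 0.0674]
force: [3.7, -0.7, 6.0]
gripper_force: 30.0
tool_pos: [0.5036, 0.0536, 0.0674]
force: [3.7, -0.8, 5.7]
gripper_force: 30.0
tool_pos: [0.4997, 0.054, 0.0674]
force: [3.8, 0.1, 6.0]
gripper_force: 30.0
pos [0.4997 0.054  0.0674] rpy [179.92   0.18 174.99] J6 -123.7 F [3.79 0.09 6.03] M [-0.133 -1.344  0.021]
```

```bash
python3 drive.py '{"plan": [[0,0,-0.0012,0,0],[0,0,-0.0012,0,0]]}'|grep force; for i in 1 2; do python3 drive.py '{"plan": [[0.0015,0,0,0,0],[0.003,0,0,0,0]]}' |grep -E "tool_pos|force"; done; python3 go.py
```

```text
force: [-2.3, 0.4, 3.0]
gripper_force: 30.0
tool_pos: [0.4949, 0.0536, 0.0675]
force: [0.5, 0.3, 0.1]
gripper_force: 30.0
tool_pos: [0.4918, 0.0539, 0.0675]
force: [0.7, -0.5, -0.7]
gripper_force: 30.0
pos [0.4918 0.0539 0.0675] rpy [-1.7999e+02 -3.0000e-02  1.7495e+02] J6 -124.1 F [ 0.72 -0.49 -0.74] M [-0.08  -0.265  0.013]
```

```bash
for i in 1 2 3; do python3 drive.py '{"plan": [[-0.0025,0,0,0,0],[-0.005,0,0,0,0],[-0.0075,0,0,0,0]]}' |grep -E "tool_pos|force"; done; python3 drive.py '{"plan": [[0.0005,0,0,0,0.06],[0.0005,0,0,0,0.06],[0.0005,0,0,0,0.06]]}' ; python3 go.py .6230,.0408,.2312
```

```text
tool_pos: [0.4997, 0.0532, 0.0676]
force: [-1.0, -0.5, -0.5]
gripper_force: 30.0
tool_pos: [0.5073, 0.0526, 0.0676]
force: [-0.8, 0.1, -0.3]
gripper_force: 30.0
tool_pos: [0.5147, 0.052, 0.0677]
force: [-0.2, 0.7, -0.3]
gripper_force: 30.0
clock: 21.92
tool_pos: [0.5141, 0.052, 0.0677]
orientation: [180.0, 0.0, 175.0]
force: [0.3, -0.4, 0.2]
opening: 0.0357
gripper_force: 0.0
pos [0.5141 0.052  0.0677] rpy [1.7999e+02 1.0000e-02 1.7496e+02] J6 -122.6 F [ 0.27 -0.41  0.18] M [-0.039 -0.032  0.031]
.6230,.0408,.2312 -> [-0.1095 -0.0016 -0.1634]
```

Block free, drag under 1 N. I'll turn another 60°.

Scaled: -38 degrees / 120 = -0.3167.

```bash
python3 drive.py '{"plan": [[0,0,-0.05,0,0.08],[0,0,-0.11,-0.05,0.08],[0,0,-0.1634,-0.1333,0.08],[-0.03,0,-0.1634,-0.2167,0.08],[-0.07,-0.001,-0.1634,-0.3,0.08],[-0.1,-0.0015,-0.1634,-0.3167,0.08],[-0.1095,-0.0016,-0.1634,-0.3167,0.07],[-0.1095,-0.0016,-0.1634,-0.3167,0.05]]}' ;  python3 drive.py '{"plan": [[0,0,0,0,0],[0,0,0,0,0],[0,0,0,0,0],[0,0,0,0,0],[0,0,0,0,0],[0,0,0,0,0]]}'; python3 go.py
```

```text
clock: 22.92
tool_pos: [0.6228, 0.0407, 0.2305]
orientation: [180.0, -0.1, -147.1]
force: [-0.1, 0.5, 0.4]
opening: 0.0653
gripper_force: 0.0
clock: 23.68
tool_pos: [0.6231, 0.0407, 0.2314]
orientation: [-180.0, 0.0, -147.0]
force: [-0.3, -1.9, 2.2]
opening: 0.0296
gripper_force: 30.0
pos [0.6231 0.0407 0.2314] rpy [-1.7998e+02  1.0000e-02 -1.4704e+02] J6 -78.7 F [-0.32 -1.85  2.24] M [-0.349 -0.007  0.059]
```

Scaled: 60 degrees / 120 = 0.5.

```bash
python3 drive.py '{"plan": [[0,0,0,0.0833,0],[0,0,0,0.1667,0],[0,0,0,0.25,0],[0,0,0,0.3333,0],[0,0,0,0.4167,0],[0,0,0,0.5,0],[0,0,0,0.5,0]]}'; python3 go.py;python3 drive.py '{"plan": [[0,0,0,0,0.085],[0,0,0,0,0.085],[0,0,0,0,0.085],[0,0,0,0,0.085]]}'; python3 go.py .514,.052,.231 .514,.052,.0677
```

```text
clock: 24.55
tool_pos: [0.6232, 0.0409, 0.2309]
orientation: [180.0, 0.0, 153.0]
force: [1.9, -0.2, -0.1]
opening: 0.0297
gripper_force: 30.0
pos [0.6232 0.0409 0.2309] rpy [1.7999e+02 1.0000e-02 1.5302e+02] J6 -138.6 F [ 1.91 -0.22 -0.12] M [-0.286 -0.646  0.007]
clock: 25.05
tool_pos: [0.623, 0.0408, 0.2311]
orientation: [180.0, -0.0, 153.0]
force: [-0.4, -0.0, 0.6]
opening: 0.0644
gripper_force: 0.0
pos [0.623  0.0408 0.2311] rpy [180.    -0.   152.99] J6 -138.7 F [-0.38 -0.02  0.57] M [-0.079 -0.025 -0.019]
.514,.052,.231 -> [ 1.022e-01 -3.950e-02  1.000e-04]
.514,.052,.0677 -> [ 0.1021 -0.0395  0.1634]
```

Scaled: -22 degrees / 120 = -0.1833.

```bash
python3 drive.py '{"plan": [[0.04,-0.016,0,-0.05,0.085],[0.08,-0.032,0,-0.1167,0.085],[0.1021,-0.0395,0,-0.1833,0.085],[0.1021,-0.0395,0.05,-0.1833,0.07],[0.1021,-0.0395,0.1,-0.1833,0.05],[0.1021,-0.0395,0.145,-0.1833,0.03],[0.1021,-0.0395,0.163,-0.1833,0.03],[0.1021,-0.0395,0.163,-0.1833,0.03]]}'; python3 drive.py '{"plan": [[0,0,0,0,0.03],[0,0,0,0,0.03],[0,0,0,0,0.0],[0,0,0,0,0],[0,0,0,0,0]]}'; python3 go.py; python3 drive.py '{"plan": [[0,0,0,0,0],[0,0,0,0,0]]}'; python3 go.py
```

```text
clock: 26.05
tool_pos: [0.5132, 0.0516, 0.0668]
orientation: [-179.9, -0.2, 175.0]
force: [0.0, 0.8, 0.4]
opening: 0.0404
gripper_force: 0.0
clock: 26.68
tool_pos: [0.5142, 0.0521, 0.0684]
orientation: [180.0, 0.0, 175.0]
force: [-0.2, 0.3, 2.8]
opening: 0.0111
gripper_force: 30.0
pos [0.5142 0.0521 0.0684] rpy [1.7998e+02 3.0000e-02 1.7496e+02] J6 -122.6 F [-0.18  0.34  2.78] M [0.109 0.349 0.015]
clock: 26.92
tool_pos: [0.5143, 0.0521, 0.0684]
orientation: [180.0, 0.0, 175.0]
force: [-1.3, 0.2, 5.5]
opening: 0.0112
gripper_force: 30.0
pos [0.5143 0.0521 0.0684] rpy [1.7999e+02 2.0000e-02 1.7496e+02] J6 -122.6 F [-1.27  0.24  5.5 ] M [ 0.12   0.577 -0.016]
```

```bash
python3 drive.py '{"plan": [[0,0,-0.001,0,0],[0,0,-0.001,0,0]]}'|grep force; for i in 1 2 3; do python3 drive.py '{"plan": [[0.0015,0,0,0,0],[0.003,0,0,0,0]]}' |grep -E "tool_pos|force"; done; python3 go.py
```

```text
force: [2.6, -0.3, -2.2]
gripper_force: 30.0
tool_pos: [0.5117, 0.0525, 0.0691]
force: [4.8, 0.1, -2.7]
gripper_force: 30.0
tool_pos: [0.5082, 0.0526, 0.0691]
force: [5.2, -0.6, -2.9]
gripper_force: 30.0
tool_pos: [0.5051, 0.0529, 0.0691]
force: [4.0, -0.4, -3.1]
gripper_force: 30.0
pos [0.5051 0.0529 0.0691] rpy [1.8000e+02 1.0000e-02 1.7496e+02] J6 -123.2 F [ 3.97 -0.39 -3.13] M [-0.167 -1.577  0.055]
```

```bash
python3 drive.py '{"plan": [[0,0,0.0006,0,0],[0,0,0.0006,0,0]]}'|grep force; for i in 1 2 3; do python3 drive.py '{"plan": [[0.0015,0,0,0,0],[0.003,0,0,0,0]]}' |grep -E "tool_pos|force"; done; python3 go.py
```

```text
force: [2.5, 0.5, 0.7]
gripper_force: 30.0
tool_pos: [0.5023, 0.0531, 0.0685]
force: [5.2, -0.7, -1.4]
gripper_force: 30.0
tool_pos: [0.4991, 0.0534, 0.0685]
force: [4.0, -0.1, -1.9]
gripper_force: 30.0
tool_pos: [0.4961, 0.0536, 0.0685]
force: [4.1, -0.3, -1.8]
gripper_force: 30.0
pos [0.4961 0.0536 0.0685] rpy [-180.      0.    174.96] J6 -123.8 F [ 4.14 -0.34 -1.82] M [-0.199 -1.559  0.01 ]
```

```bash
python3 drive.py '{"plan": [[0,0,0.0004,0,0],[0,0,0.0004,0,0]]}'|grep force; for i in 1 2; do python3 drive.py '{"plan": [[0.001,0,0,0,0],[0.002,0,0,0,0]]}' |grep -E "tool_pos|force"; done; python3 go.py
```

```text
force: [-0.5, 0.4, 6.4]
gripper_force: 30.0
tool_pos: [0.495, 0.054, 0.0684]
force: [4.8, -0.8, 1.2]
gripper_force: 30.0
tool_pos: [0.4932, 0.0543, 0.0684]
force: [6.3, -0.4, 0.8]
gripper_force: 30.0
pos [0.4932 0.0543 0.0684] rpy [1.7996e+02 1.0000e-01 1.7497e+02] J6 -124.1 F [ 6.3  -0.39  0.8 ] M [-0.298 -2.04   0.043]
```

```bash
python3 drive.py '{"plan": [[0,0,0,0,0.06],[0,0,0,0,0.06],[0,0,0,0,0.06],[0,0,-0.02,0,0.06],[0,0,-0.06,0,0.06],[0.02,0,-0.12,0,0.06],[0.05,0,-0.18,0,0.06],[0.08,0,-0.2,0,0.06]]}'; python3 drive.py '{"plan": [[0,0,0,0,0.06],[0,0,0,0,0.06]]}'
python3 - <<'E'
from h import *
from plant import ctrl
s=ctrl.snapshot("side");np.savez("pics/side4.npz",**s);s=ctrl.snapshot("top");np.savez("pics/top4.npz",**s)
cv2.imwrite("pics/c6.png",np.hstack([crop("side4",190,130,80,80,5),crop("top4",230,130,80,80,4.9999)]))
E
```

```text
clock: 30.68
tool_pos: [0.4125, 0.0612, 0.2709]
orientation: [179.9, 0.2, 174.9]
force: [0.1, 0.9, -0.1]
opening: 0.0601
gripper_force: 0.0
clock: 30.92
tool_pos: [0.4123, 0.061, 0.2677]
orientation: [180.0, -0.0, 175.0]
force: [-0.2, -0.4, -1.1]
opening: 0.0601
gripper_force: 0.0
```

View pics/c6.png

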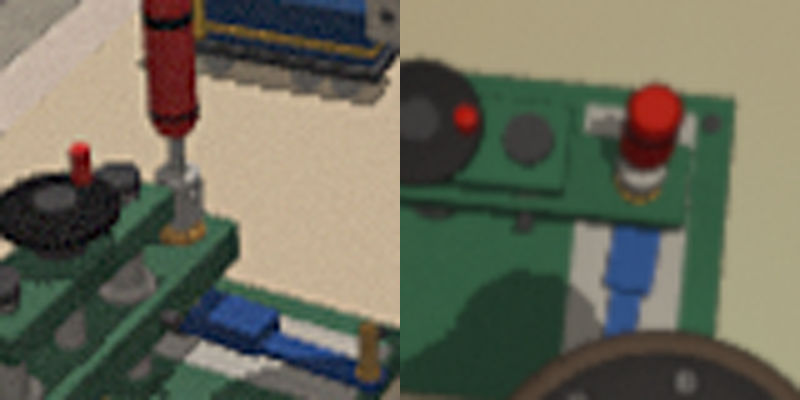

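The driver stands seated on the screw at about side (226,170), and the block lies flat. Its head is pulled out toward -x but still under the foot, and the arm is clear.

```bash
python3 -c "
from plant import ctrl
print(ctrl.close_job())"
```

```text
the job is handed in; nothing more can be done
None
```

I handed the job in at about 31 s; no verdict was shown. The stop screw is set so the block drags at about 5 N (foot push roughly 3 N by estimate). The block lies about 28 mm toward the operator from its start but still under the foot, the driver stands seated on the screw, and the arm never went near the mug, dish or locomotive.

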